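Find the rocking corner of the printer's build plate and shim it

ROBOT

A 6-joint arm with a two-finger parallel gripper is mounted at the origin on the work surface. World frame = base frame: x ahead of the robot, y to its left, z up, the work surface at z = 0. Lengths are in mm, angles in rad, forces in N, time in s.
With the tool pointing down it reaches from about 350 to 775 mm from the base axis. Payload 7.3 kg.
Tool frame: the origin (TCP) lies at the centre of the arm's flange, where the gripper is bolted on; the fingertips stand 178 mm ahead of it and the grasp point (between the pads) lies 159 mm ahead of it; z points along the fingers, y is the direction in which the jaws open and shut (so a half turn about z gives the same grasp; the last joint's range is limited). The gripper opens to 92 mm and grips with 3 to 60 N. Pads are 19 mm wide; open, the fingers measure 130 mm over their backs; the gripper's body (75 mm by 190 mm) begins 47 mm behind the grasp point.
Start: joints at [-1.351, 0.342, 1.524, -0, 1.275, -0.146], TCP at [187.81, -490.26, 404.741] pointing down, gripper open.
Joint ranges: [-2.53, 2.53], [-0.77, 2.02], [0.04, 2.7], [-1, 4.14], [0.28, 2.66], [-3.11, 3.11]. Speed limits (rad/s): [2.57, 2.57, 3.14, 3.14, 3.14, 3.14].

INTERFACE

Orientations are given as [roll, pitch, yaw] about the fixed x, y, z axes, in that order (R = Rz(yaw) Ry(pitch) Rx(roll)).
In Python, from plant import get_obs, capture, close_job gives the robot as it stands. The module is installed in compiled form; this text tells all that it offers.
- The arm moves only by the shell command python3 -m pendant 'ROWS'. ROWS is JSON, a list of rows, each a list of 3 entries, a list of its own where there are three numbers: the shift along the tool's x, y, z in m, then the turn, a rotation vector about the tool's x, y, z in rad, then the finger opening in m, from 0 to 0.0918. In form: [[[tx, ty, tz], [wx, wy, wz], fingers], ...]. A call has 1 to 10 rows; each row is the pose to reach, as a shift and turn from the pose commanded when the call began, along the tool's axes at that moment; what a row does not reach only later rows make up. A row lasts 1/12 s, in which the tool goes at most 41.7 mm and 7.16 degrees, less where a joint would pass 70% of its speed; a pose out of reach is approached as far as the arm can. A call with a gripper value outside its range is refused whole. The fingers move at their own pace and stop on an object; the grip force is fixed at half the most. Time passes only in rows, so rows that repeat a pose let the fingers close. It gives the time, the measured TCP pose, the force and the opening at its end, in the units of the state.
- get_obs(): the state, without advancing time (a new reading comes with each control period).
- capture(name): name is "scene" or "top"; returns a dict with "color" (420x560x3 uint8, red, green, blue), "mtx" (3x3 intrinsics, pixels), "dist" ([k1, k2, p1, p2, k3] as OpenCV has them; the pictures are not rectified), "rvec" (rotation vector, rad) and "tvec" (3), from world to camera coordinates, as OpenCV has them. Camera axes: x right, y down, z forward; pixel columns grow to the right and rows downward; lengths in mm; the calibration is good to about 2 mm. A picture is of the moment at which its call begins. There is no depth.
- close_job(): hands the job in, once; it reports no verdict.
The state is a dict: "time": time; "joint_positions": joint angles; "dq": joint speeds; "tau": joint torques, N m; "tool_pos": TCP position; "tcp_rot": TCP orientation; "contact_force": force on the tool from outside, world axes, zero at the start; "moment": the same for the moment, N m; "grip_width": finger opening in mm.
Only numpy, scipy, OpenCV 4.12 (cv2) and the standard library are available. Lean on these libraries where they do the work, as an engineer would, in place of code of your own. Each camera call takes 0.05 s, during which the arm holds its last target. There are 200 camera calls.

TASK

One corner of the printer's build plate rocks: press down on the plate's corners with the fingertips until you find the one that gives, then press the steel shim tab beside that corner down flat, level with the plate. Only press: do not lift or tip up the plate, leave the other three tabs standing, and leave everything else where it is.

Things in the scene. Friction and masses are not known exactly. Their poses are not given: they have to be found in the camera images.
- carriage: the printer's bed carriage, fixed: black slab 184 x 264 x 10 mm, origin at the centre of its underside on the table, its z up; its x points away from the robot and y to the robot's left when it is not turned (it may be turned by up to 0.35 rad). The build plate stands on it on four slim brass feet, one under each corner.
- plate: build plate, plain aluminium square 160 x 160 x 8 mm, 0.4 to 0.65 kg, lying loose on the four feet, axes like the carriage's; origin at the centre of its underside, 40 mm above the table when level, so its top is at 48 mm. Low stops at the middle of its sides keep it from sliding more than about 1.5 mm.
- loose_foot (a joint): travel of the one sprung foot: 0 m with the plate level, to 0.0035 m while its corner is pressed. Three feet are solid (their corners do not give); the fourth, at any corner, looks the same but stands on a weak spring: its corner begins to sink at about 3 N, is bottomed 3.5 mm lower at about 6 N, and comes back when released.
- corner_near_left (a point): point on the plate's top face over the foot of the near left corner (nearer the robot, left seen from the robot), 16 mm in from both edges: the place to press that corner
- corner_near_right (a point): point on the plate's top face over the foot of the near right corner (nearer the robot, right seen from the robot), 16 mm in from both edges: the place to press that corner
- corner_far_left (a point): point on the plate's top face over the foot of the far left corner (farther from the robot, left seen from the robot), 16 mm in from both edges: the place to press that corner
- corner_far_right (a point): point on the plate's top face over the foot of the far right corner (farther from the robot, right seen from the robot), 16 mm in from both edges: the place to press that corner
- tab_near_left (a joint): angle of the shim tab beside the near left corner: near 0 rad standing proud, 0.28 rad pressed flat. A stiff steel lever (about 7 N at the middle of its paddle moves it, and it stays where it is left) hinged about the carriage's x direction under the plate's edge; when flat, its inner end props the plate.
- pad_near_left (a point): middle of the top face of the near left tab's flat steel paddle, 26 mm (carriage x) by 40 mm (carriage y), sticking out from 10 mm beyond the plate's left edge, outer end tilted up: the place to press it. About 60 mm above the table when proud, 48 mm (level with the plate's top) when flat; then 50 mm from the plate's centre in carriage x, 110 mm in y, and within 6 mm of that when proud.
- tab_near_right (a joint): angle of the shim tab beside the near right corner: near 0 rad standing proud, 0.28 rad pressed flat. A stiff steel lever (about 7 N at the middle of its paddle moves it, and it stays where it is left) hinged about the carriage's x direction under the plate's edge; when flat, its inner end props the plate.
- pad_near_right (a point): middle of the top face of the near right tab's flat steel paddle, 26 mm (carriage x) by 40 mm (carriage y), sticking out from 10 mm beyond the plate's right edge, outer end tilted up: the place to press it. About 60 mm above the table when proud, 48 mm (level with the plate's top) when flat; then 50 mm from the plate's centre in carriage x, 110 mm in y, and within 6 mm of that when proud.
- tab_far_left (a joint): angle of the shim tab beside the far left corner: near 0 rad standing proud, 0.28 rad pressed flat. A stiff steel lever (about 7 N at the middle of its paddle moves it, and it stays where it is left) hinged about the carriage's x direction under the plate's edge; when flat, its inner end props the plate.
- pad_far_left (a point): middle of the top face of the far left tab's flat steel paddle, 26 mm (carriage x) by 40 mm (carriage y), sticking out from 10 mm beyond the plate's left edge, outer end tilted up: the place to press it. About 60 mm above the table when proud, 48 mm (level with the plate's top) when flat; then 50 mm from the plate's centre in carriage x, 110 mm in y, and within 6 mm of that when proud.
- tab_far_right (a joint): angle of the shim tab beside the far right corner: near 0 rad standing proud, 0.28 rad pressed flat. A stiff steel lever (about 7 N at the middle of its paddle moves it, and it stays where it is left) hinged about the carriage's x direction under the plate's edge; when flat, its inner end props the plate.
- pad_far_right (a point): middle of the top face of the far right tab's flat steel paddle, 26 mm (carriage x) by 40 mm (carriage y), sticking out from 10 mm beyond the plate's right edge, outer end tilted up: the place to press it. About 60 mm above the table when proud, 48 mm (level with the plate's top) when flat; then 50 mm from the plate's centre in carriage x, 110 mm in y, and within 6 mm of that when proud.
- print_ring: bystander: turquoise printed ring, 40 mm across, 16 mm high, lying on the middle of the plate; origin at its underside
- thumbwheel: bystander: white thumbwheel 32 mm across, 18 mm high, lying on the carriage between the two left tabs
- print_vase: bystander: yellow printed vase 60 mm wide, 70 mm high, on the table beyond the carriage
- scraper: bystander: scraper 200 mm long lying on the table to the left
- glue_bottle: bystander: small white glue bottle 30 mm wide, 95 mm high, standing on the table beyond the carriage
- driver: bystander: screwdriver 170 mm long lying on the table to the right
- print_bracket: bystander: small yellow printed angle bracket, 50 x 35 mm, 40 mm high, on the table beyond the carriage
Mind the look-alikes: they are no part of the job. Several things have the shape of the plate; the one meant has the colours described above.

How it is judged:
By the outcome, as a careful person would: the job done as asked, in the order asked, and still so for the second after the job is handed in, with the robot touching nothing.
It also fails if it takes over 51 s, if anything falls off the work surface, if the arm or the gripper's body presses on something with over 40 N, if the wrist force passes 120 N, or if a joint passes its speed limit or range.

## Working session

There is one attempt and no reset: what is moved stays moved. The work goes in short steps, Python scripts to look and compute and a shell command to move; the robot and the scene stay as the last step left them, time stands still between calls to the robot, and variables do not carry over. Pictures are saved under pics/ and viewed, about 8 in all and at most 12, crops included, and the job is handed in when it is done.

```bash
mkdir -p pics; python3 - <<'E'
from plant import get_obs,capture
import cv2,pickle,numpy as np
o=get_obs();print({k:np.round(v,4).tolist() for k,v in o.items()})
d={n:capture(n) for n in("scene","top")}
pickle.dump(d,open("c0.pkl","wb"))
for n in d:
    cv2.imwrite(f"pics/{n}0.png",cv2.resize(d[n]["color"][:,:,::-1],(800,600)))
    R=cv2.Rodrigues(np.array(d[n]["rvec"],float))[0];print(n,(-R.T@np.ravel(d[n]["tvec"])).round(), np.ravel(d[n]["mtx"]).round(1),np.ravel(d[n]["dist"]))
E
```

```text
{'time': 0.0, 'joint_positions': [-1.351, 0.3428, 1.525, -0.0, 1.2754, -0.146], 'dq': [0.0012, -0.0, 0.0013, -0.0, -0.0007, 0.0003], 'tau': [-0.002, -43.1251, -24.4222, 0.0716, 0.0558, -0.0001], 'tool_pos': [187.7755, -490.1429, 404.0301], 'tcp_rot': [-3.14, -0.0002, 0.3658], 'contact_force': [0.7835, -0.5961, 0.2116], 'moment': [0.018, -0.0226, -0.022], 'grip_width': 91.6771}
scene [1066. -650.  755.] [450.1   0.  276.6   0.  450.1 209.2   0.    0.    1. ] [-0.00849915  0.          0.          0.          0.        ]
top [ 434.   -7. 1447.] [536.8   0.  268.6   0.  536.8 204.1   0.    0.    1. ] [-0.18823891  0.          0.          0.          0.        ]
```

View pics/top0.png

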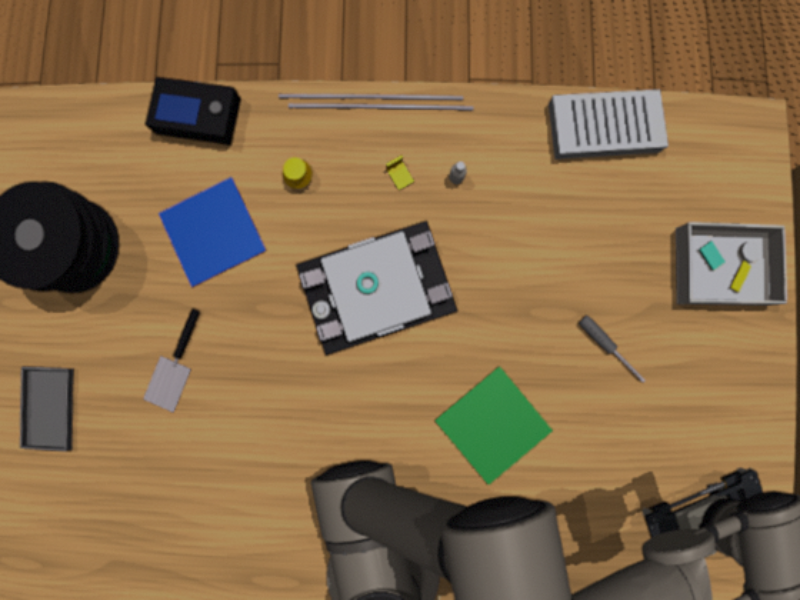

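View pics/scene0.png

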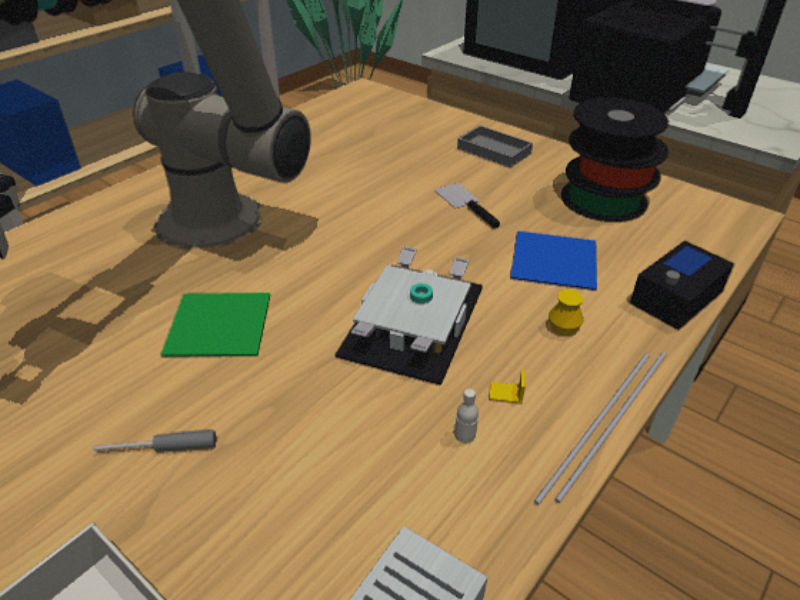

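Top view (800x600): the aluminium plate is at about (375,287) on the black carriage, with the ring at (368,283) and four tabs at (312,277), (330,329), (422,241) and (438,293). The look-alikes are the green square at (493,425) and the blue square at (212,232). I choose the aluminium one. The scene view agrees.

```bash
cat >h.py <<'E'
import cv2,numpy as np,pickle
from plant import get_obs,capture
def ray(c,uv,z):
    p=cv2.undistortPoints(np.array(uv,float).reshape(-1,1,2),c["mtx"],np.array(c["dist"],float)).reshape(-1,2)
    R=cv2.Rodrigues(np.array(c["rvec"],float))[0];C=-R.T@np.ravel(c["tvec"])
    d=np.c_[p,np.ones(len(p))]@R
    return C+d*((z-C[2])/d[:,2])[:,None]
def proj(c,P): return cv2.projectPoints(np.array(P,float).reshape(-1,1,3),c["rvec"],np.array(c["tvec"],float),c["mtx"],np.array(c["dist"],float))[0].reshape(-1,2)
E
python3 - <<'E'
from h import *
d=pickle.load(open("c0.pkl","rb"));c=d["top"];im=c["color"];hsv=cv2.cvtColor(im,cv2.COLOR_RGB2HSV)
x0,y0,x1,y1=190,140,335,260
roi=np.zeros(im.shape[:2],np.uint8);roi[y0:y1,x0:x1]=255
def fit(m,z,name):
    m=cv2.morphologyEx(m&roi,cv2.MORPH_OPEN,np.ones((3,3),np.uint8))
    k=max(cv2.findContours(m,cv2.RETR_EXTERNAL,cv2.CHAIN_APPROX_NONE)[0],key=cv2.contourArea)
    # pixel contour lies on the inside of the edge
    w=ray(c,k.reshape(-1,2),z)[:,:2].astype(np.float32)
    r=cv2.minAreaRect(w);print(name,np.round(r[0],1),np.round(r[1],1),r[2], 'px',k.reshape(-1,2).min(0),k.reshape(-1,2).max(0));return r
grey=((hsv[...,1]<45)&(hsv[...,2]>130)).astype(np.uint8)*255
r=fit(cv2.morphologyEx(grey,cv2.MORPH_OPEN,np.ones((11,11),np.uint8)),48,"plate")
notwood=((hsv[...,1]<70)|(hsv[...,2]<60)).astype(np.uint8)*255
q=fit(cv2.morphologyEx(notwood,cv2.MORPH_CLOSE,np.ones((7,7),np.uint8)),10,"carriage")
# tabs: small grey blobs
k,_=cv2.findContours(grey&roi,cv2.RETR_EXTERNAL,cv2.CHAIN_APPROX_NONE)
for a in k:
    if 20<cv2.contourArea(a)<600:
        mr=cv2.minAreaRect(a);print("blob",np.round(mr[0],1),np.round(mr[1],1),ray(c,[mr[0]],60)[0,:2].round(1))
cc=np.array(r[0]);yaw=np.deg2rad(r[2]);yaw=(yaw+np.pi/4)%(np.pi/2)-np.pi/4;print("yaw",yaw)
R=np.array([[np.cos(yaw),-np.sin(yaw)],[np.sin(yaw),np.cos(yaw)]])
out=cv2.resize(im[y0:y1,x0:x1],None,fx=5,fy=5,interpolation=cv2.INTER_CUBIC)[:,:,::-1].copy()
for pts,z,col in(((64,64),48,(0,0,255)),((50,110),60,(255,0,0))):
  for s in(-1,1):
    for t in(-1,1):
      p=cc+R@np.array([pts[0]*s,pts[1]*t]);print(s,t,z,p.round(1))
      u=(proj(c,[*p,z])[0]-[x0,y0]+.5)*5;cv2.circle(out,tuple(int(v) for v in u),5,col,-1)
cv2.imwrite("pics/crop0.png",out)
E
```

```text
plate [547.1  24. ] [171.  159.3] 19.62828254699707 px [228 165] [298 235]
carriage [546.9  24.2] [184.2 263.1] 19.763675689697266 px [208 156] [318 247]
blob [224.  216.5] [11. 10.] [499.8 122.8]
blob [306. 205.] [ 8.2 10.8] [533.2 -89.1]
blob [219.9 193.7] [ 8.9 12.6] [558.9 134.9]
blob [293.6 168.8] [ 8.2 10.8] [627.2 -55.7]
yaw 0.3425781569568376
-1 -1 48 [508.3 -57.7]
-1 1 48 [465.3  62.8]
1 -1 48 [628.9 -14.7]
1 1 48 [585.9 105.8]
-1 -1 60 [536.9 -96.4]
-1 1 60 [463.  110.9]
1 -1 60 [631.1 -62.8]
1 1 60 [557.2 144.4]
```

View pics/crop0.png

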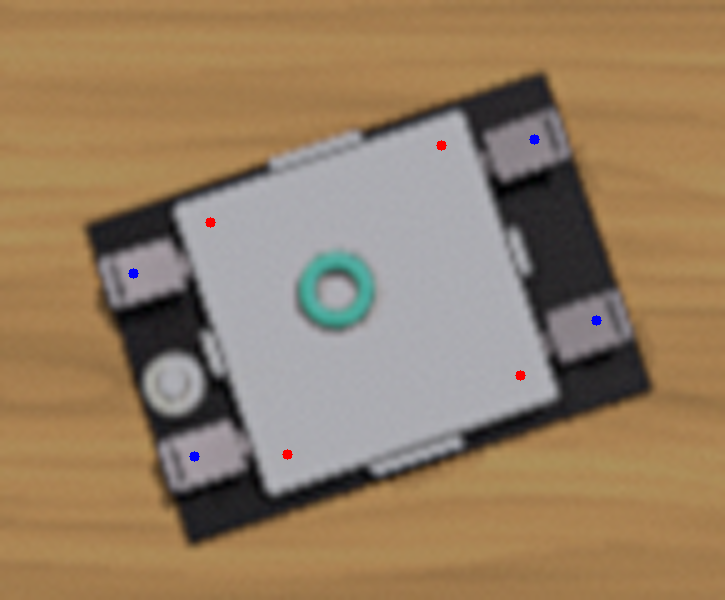

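The crop shows the aluminium plate with corner dots inset correctly and pad dots on the paddles. The carriage fits at 184x263 mm and has the same centre as the plate. Moving now, near right corner first.

```bash
cat >>h.py <<'E'
from scipy.spatial.transform import Rotation as Ro
CC=np.array([547.,24.1]);YAW=.344
def goto(cx,cy,tipz):
    o=get_obs();R=Ro.from_euler('xyz',o["tcp_rot"]);c,s=np.cos(YAW),np.sin(YAW)
    T=np.array([CC[0]+c*cx-s*cy,CC[1]+s*cx+c*cy,tipz+178]);G=Ro.from_euler('xyz',[np.pi,0,YAW+np.pi/2])
    print(cx,cy,tipz,"shift",R.inv().apply((T-o["tool_pos"])/1e3).round(4),"rot",(R.inv()*G).as_rotvec().round(4),"t",round(o["time"],2),"F",np.round(o["contact_force"],2))
E
python3 -c "
from h import *
goto(-62,-62,100)"
```

```text
-62 -62 100 shift [ 0.456  -0.2909  0.1266] rot [-9.000e-04 -1.200e-03 -1.549e+00] t 0.1 F [-0.41  0.99 -0.24]
```

```bash
python3 -m pendant '[[[0.456,-0.291,0.06],[0,0,-1.549],0],[[0.456,-0.291,0.06],[0,0,-1.549],0],[[0.456,-0.291,0.06],[0,0,-1.549],0],[[0.456,-0.291,0.06],[0,0,-1.549],0],[[0.456,-0.291,0.06],[0,0,-1.549],0],[[0.456,-0.291,0.06],[0,0,-1.549],0],[[0.456,-0.291,0.06],[0,0,-1.549],0],[[0.456,-0.291,0.06],[0,0,-1.549],0],[[0.456,-0.291,0.06],[0,0,-1.549],0],[[0.456,-0.291,0.06],[0,0,-1.549],0]]'; python3 -c "
from h import *
goto(-62,-62,58)"
```

```text
time: 0.93
tool_pos: [434.8, -155.4, 358.5]
tcp_rot: [-3.141, -0.0, 1.622]
contact_force: [0.8, -0.2, -0.4]
grip_width: 29.6
-62 -62 58 shift [0.0963 0.0798 0.1224] rot [-2.000e-04 -0.000e+00 -2.929e-01] t 0.93 F [ 0.76 -0.2  -0.41]
```

```bash
python3 -m pendant '[[[0.09,0.075,0.03],[0,0,-0.26],0],[[0.09,0.075,0.06],[0,0,-0.26],0],[[0.09,0.075,0.1],[0,0,-0.26],0],[[0.09,0.075,0.1],[0,0,-0.26],0],[[0.09,0.075,0.1],[0,0,-0.26],0],[[0.09,0.075,0.1],[0,0,-0.26],0],[[0.09,0.075,0.1],[0,0,-0.26],0]]'; python3 -c "
from h import *
goto(-62,-62,51)"
```

```text
time: 1.52
tool_pos: [505.1, -64.6, 259.5]
tcp_rot: [3.141, 0.001, 1.876]
contact_force: [-0.2, -0.3, -0.6]
grip_width: 0.5
-62 -62 51 shift [0.0077 0.0071 0.0305] rot [ 0.0003  0.0006 -0.0389] t 1.52 F [-0.22 -0.34 -0.61]
```

```bash
python3 -m pendant '[[[0.0077,0.0071,0.015],[0,0,-0.039],0],[[0.0077,0.0071,0.0275],[0,0,-0.039],0],[[0.0077,0.0071,0.0275],[0,0,-0.039],0],[[0.0077,0.0071,0.0275],[0,0,-0.039],0]]'; python3 -c "
from h import *
goto(-62,-62,49)"
```

```text
time: 1.85
tool_pos: [509.4, -55.6, 232.7]
tcp_rot: [3.14, 0.001, 1.913]
contact_force: [0.4, 0.8, 0.9]
grip_width: 0.9
-62 -62 49 shift [0.0004 0.0002 0.0057] rot [ 0.0013  0.0012 -0.0015] t 1.85 F [0.35 0.85 0.86]
```

```bash
python3 -m pendant '[[[0,0,0.003],[0,0,0],0],[[0,0,0.005],[0,0,0],0],[[0,0,0.0055],[0,0,0],0],[[0,0,0.0055],[0,0,0],0]]'; for i in 1 2; do python3 -m pendant '[[[0,0,0.0005],[0,0,0],0],[[0,0,0.0005],[0,0,0],0]]'; done
```

```text
time: 2.18
tool_pos: [509.5, -54.9, 226.3]
tcp_rot: [3.141, 0.001, 1.915]
contact_force: [0.0, -1.4, 1.3]
grip_width: 0.3
time: 2.35
tool_pos: [509.5, -54.9, 226.2]
tcp_rot: [3.141, 0.001, 1.915]
contact_force: [-1.6, -2.1, 6.9]
grip_width: 0.4
time: 2.52
tool_pos: [509.5, -54.9, 226.2]
tcp_rot: [3.141, 0.001, 1.915]
contact_force: [-3.6, -1.2, 13.1]
grip_width: 0.6
```

Near right is solid: 13 N with no sinking, and the surface is at tip 48.2 mm. Next is far right.

```bash
python3 -m pendant '[[[0,0,-0.02],[0,0,0],0],[[0,0.03,-0.025],[0,0,0],0],[[0,0.07,-0.025],[0,0,0],0],[[0,0.1,-0.025],[0,0,0],0],[[0,0.124,-0.02],[0,0,0],0],[[0,0.124,-0.01],[0,0,0],0],[[0,0.124,-0.005],[0,0,0],0],[[0,0.124,-0.005],[0,0,0],0]]'; python3 -c "
from h import *
goto(62,-62,48)"
```

```text
time: 3.18
tool_pos: [624.9, -12.8, 227.7]
tcp_rot: [-3.137, -0.002, 1.915]
contact_force: [0.5, 0.5, 0.2]
grip_width: 0.1
62 -62 48 shift [-0.001   0.0011  0.0017] rot [-0.0043 -0.002   0.0002] t 3.18 F [0.45 0.53 0.21]
```

```bash
for i in 1 2 3 4; do python3 -m pendant '[[[0,0,0.0007],[0,0,0],0],[[0,0,0.0007],[0,0,0],0]]' | egrep 'time|tool|force'; done
```

```text
time: 3.35
tool_pos: [625.5, -13.2, 229.3]
contact_force: [0.4, 1.1, 0.1]
time: 3.52
tool_pos: [626.0, -13.2, 228.9]
contact_force: [0.2, -0.7, -0.4]
time: 3.68
tool_pos: [626.1, -12.9, 227.9]
contact_force: [-1.2, 0.3, 0.6]
time: 3.85
tool_pos: [626.2, -12.8, 226.9]
contact_force: [-0.7, 0.2, 0.8]
```

```bash
for i in 1 2 3; do python3 -m pendant '[[[0,0,0.0006],[0,0,0],0],[[0,0,0.0006],[0,0,0],0]]' | egrep 'time|tool|force'; done
```

```text
time: 4.02
tool_pos: [626.2, -12.8, 226.3]
contact_force: [-0.5, 0.7, 0.7]
time: 4.18
tool_pos: [626.2, -12.8, 226.3]
contact_force: [-2.3, 0.3, 3.6]
time: 4.35
tool_pos: [626.2, -12.7, 226.2]
contact_force: [-2.7, 0.5, 7.6]
```

Far right is solid too (7.6 N, no sinking). Next is far left.

```bash
python3 -m pendant '[[[0,0,-0.02],[0,0,0],0],[[0.03,0,-0.025],[0,0,0],0],[[0.07,0,-0.025],[0,0,0],0],[[0.1,0,-0.025],[0,0,0],0],[[0.124,0,-0.02],[0,0,0],0],[[0.124,0,-0.01],[0,0,0],0],[[0.124,0,-0.005],[0,0,0],0],[[0.124,0,-0.004],[0,0,0],0],[[0.124,0,-0.004],[0,0,0],0],[[0.124,0,-0.004],[0,0,0],0]]'; python3 -c "
from h import *
goto(62,62,48)"
```

```text
time: 5.18
tool_pos: [584.9, 102.8, 229.1]
tcp_rot: [3.141, 0.0, 1.913]
contact_force: [-1.3, 0.2, 0.3]
grip_width: 0.2
62 62 48 shift [ 0.0007 -0.0002  0.0031] rot [ 0.0001  0.0002 -0.0015] t 5.18 F [-1.27  0.24  0.31]
```

```bash
for i in 1 2 3; do python3 -m pendant '[[[0,0,0.0008],[0,0,0],0],[[0,0,0.0008],[0,0,0],0]]' | egrep 'time|tool|force'; done
```

```text
time: 5.35
tool_pos: [584.7, 103.2, 228.5]
contact_force: [0.3, 0.7, 0.2]
time: 5.52
tool_pos: [584.4, 103.7, 227.6]
contact_force: [-0.7, 0.4, -0.0]
time: 5.68
tool_pos: [584.4, 103.9, 226.7]
contact_force: [0.5, 0.4, -0.0]
```

```bash
for i in 1 2 3 4; do python3 -m pendant '[[[0,0,0.0006],[0,0,0],0],[[0,0,0.0006],[0,0,0],0]]' | egrep 'time|tool|force'; done
```

```text
time: 5.85
tool_pos: [584.4, 104.0, 226.3]
contact_force: [0.1, -1.2, 1.5]
time: 6.02
tool_pos: [584.4, 104.0, 226.3]
contact_force: [-1.7, -0.8, 6.6]
time: 6.18
tool_pos: [584.3, 104.0, 226.2]
contact_force: [-3.9, -0.1, 9.7]
time: 6.35
tool_pos: [584.3, 104.0, 226.1]
contact_force: [-4.7, -0.8, 13.8]
```

Far left is solid. Next is near left.

```bash
python3 -m pendant '[[[0,0,-0.02],[0,0,0],0],[[0,-0.03,-0.025],[0,0,0],0],[[0,-0.07,-0.025],[0,0,0],0],[[0,-0.1,-0.025],[0,0,0],0],[[0,-0.124,-0.02],[0,0,0],0],[[0,-0.124,-0.01],[0,0,0],0],[[0,-0.124,-0.005],[0,0,0],0],[[0,-0.124,-0.004],[0,0,0],0],[[0,-0.124,-0.004],[0,0,0],0],[[0,-0.124,-0.004],[0,0,0],0]]'; python3 -c "
from h import *
goto(-62,62,48)"
```

```text
time: 7.18
tool_pos: [468.4, 62.3, 228.5]
tcp_rot: [3.141, 0.0, 1.915]
contact_force: [0.4, -1.0, -0.1]
grip_width: 0.5
-62 62 48 shift [-0.0005 -0.0009  0.0025] rot [0.0007 0.0003 0.0003] t 7.18 F [ 0.45 -0.98 -0.08]
```

```bash
for i in 1 2 3 4 5 6; do python3 -m pendant '[[[0,0,0.0008],[0,0,0],0],[[0,0,0.0008],[0,0,0],0]]' | egrep 'time|tool|force'; done
```

```text
time: 7.35
tool_pos: [468.0, 62.3, 227.6]
contact_force: [-0.3, -0.1, -0.5]
time: 7.52
tool_pos: [467.7, 62.2, 226.7]
contact_force: [1.4, -1.6, -0.4]
time: 7.68
tool_pos: [467.7, 62.2, 226.1]
contact_force: [-0.4, 1.0, 3.0]
time: 7.85
tool_pos: [467.7, 62.2, 225.3]
contact_force: [-0.3, -0.2, 4.2]
time: 8.02
tool_pos: [467.6, 62.2, 224.5]
contact_force: [-1.7, 1.5, 5.5]
time: 8.18
tool_pos: [467.6, 62.2, 223.7]
contact_force: [-2.0, 1.8, 7.6]
```

Near left gives: it sinks 2.5 mm between 3 and 7.6 N. I press one more step to bottom it, then lift over its tab's paddle.

```bash
python3 -m pendant '[[[0,0,0.0008],[0,0,0],0],[[0,0,0.0012],[0,0,0],0],[[0,0,0.0012],[0,0,0],0]]'; python3 -m pendant '[[[0,0,-0.01],[0,0,0],0],[[0,0,-0.035],[0,0,0],0],[[0,0,-0.04],[0,0,0],0],[[0.03,0.012,-0.04],[0,0,0],0],[[0.046,0.012,-0.04],[0,0,0],0],[[0.046,0.012,-0.035],[0,0,0],0],[[0.046,0.012,-0.03],[0,0,0],0],[[0.046,0.012,-0.026],[0,0,0],0],[[0.046,0.012,-0.026],[0,0,0],0]]'; python3 -c "
from h import *
goto(-50,109,48)"
```

```text
time: 8.43
tool_pos: [467.6, 62.2, 223.0]
tcp_rot: [3.141, 0.0, 1.915]
contact_force: [-3.3, 1.2, 11.6]
grip_width: 0.3
time: 9.18
tool_pos: [463.2, 108.8, 247.0]
tcp_rot: [-3.139, -0.0, 1.914]
contact_force: [0.1, -0.2, -0.7]
grip_width: -0.0
-50 109 48 shift [0.001  0.0004 0.021 ] rot [-0.0024 -0.0003 -0.0006] t 9.18 F [ 0.07 -0.19 -0.71]
```

```bash
python3 -m pendant '[[[0.001,0,0.002],[0,0,0],0],[[0.001,0,0.004],[0,0,0],0],[[0.001,0,0.005],[0,0,0],0],[[0.001,0,0.006],[0,0,0],0],[[0.001,0,0.007],[0,0,0],0],[[0.001,0,0.008],[0,0,0],0],[[0.001,0,0.009],[0,0,0],0],[[0.001,0,0.01],[0,0,0],0]]'; for i in 1 2 3; do python3 -m pendant '[[[0,0,0.0007],[0,0,0],0],[[0,0,0.0015],[0,0,0],0],[[0,0,0.002],[0,0,0],0]]'| egrep 'time|tool|force'; done
```

```text
time: 9.85
tool_pos: [463.1, 110.7, 238.9]
tcp_rot: [3.141, -0.0, 1.915]
contact_force: [-2.4, 1.9, 6.4]
grip_width: 0.3
time: 10.1
tool_pos: [463.1, 110.8, 237.0]
contact_force: [-0.9, 2.9, 6.8]
time: 10.35
tool_pos: [463.1, 110.9, 235.0]
contact_force: [-2.0, 3.4, 6.5]
time: 10.6
tool_pos: [463.1, 111.0, 233.0]
contact_force: [-1.5, 4.1, 7.7]
```

```bash
for i in 1 2 3; do python3 -m pendant '[[[0,0,0.0007],[0,0,0],0],[[0,0,0.0014],[0,0,0],0],[[0,0,0.002],[0,0,0],0]]'| egrep 'time|tool|force'; done;  python3 -m pendant '[[[0,0,0.0007],[0,0,0],0],[[0,0,0.001],[0,0,0],0],[[0,0,0.001],[0,0,0],0]]'| egrep 'time|tool|force'
```

```text
time: 10.85
tool_pos: [463.1, 111.0, 231.0]
contact_force: [-1.1, 3.6, 6.6]
time: 11.1
tool_pos: [463.1, 111.0, 229.0]
contact_force: [-2.3, 5.2, 6.0]
time: 11.35
tool_pos: [463.1, 111.1, 227.0]
contact_force: [-1.3, 5.5, 7.1]
time: 11.6
tool_pos: [463.1, 111.2, 226.1]
contact_force: [-1.4, 4.9, 8.8]
```

```bash
for i in 1 2 3; do python3 -m pendant '[[[0,0,0.0005],[0,0,0],0],[[0,0,0.0005],[0,0,0],0]]'| egrep 'time|tool|force'; done
```

```text
time: 11.77
tool_pos: [463.1, 111.2, 225.9]
contact_force: [-3.1, 5.1, 10.6]
time: 11.93
tool_pos: [463.1, 111.2, 225.8]
contact_force: [-4.3, 6.2, 14.6]
time: 12.1
tool_pos: [463.0, 111.3, 225.6]
contact_force: [-5.8, 5.6, 18.6]
```

The tab met its stop level with the plate (tip 48, force rising to 18.6 N). I retreat and look.

```bash
python3 -m pendant '[[[0,0,-0.005],[0,0,0],0],[[0,0,-0.03],[0,0,0],0],[[0,0,-0.07],[0,0,0],0],[[0,0,-0.11],[0,0,0],0],[[-0.03,-0.03,-0.15],[0,0,0],0],[[-0.07,-0.06,-0.15],[0,0,0],0],[[-0.1,-0.08,-0.15],[0,0,0],0],[[-0.14,-0.08,-0.15],[0,0,0],0],[[-0.18,-0.08,-0.15],[0,0,0],0],[[-0.22,-0.08,-0.15],[0,0,0],0]]'; python3 -m pendant '[[[-0.04,0,0],[0,0,0],0],[[-0.08,0,0],[0,0,0],0],[[-0.12,0,0],[0,0,0],0],[[-0.15,0,0],[0,0,0],0],[[-0.15,0,0],[0,0,0],0],[[-0.15,0,0],[0,0,0],0]]'
python3 - <<'E'
from h import *
d0=pickle.load(open("c0.pkl","rb"));t=[]
for n,(a,b,x,y) in{"top":(190,140,145,120),"scene":(230,165,120,110)}.items():
    c=capture(n)["color"]
    t.append(np.hstack([cv2.resize(i[b:b+y,a:a+x,::-1],(380,290),interpolation=cv2.INTER_CUBIC) for i in(d0[n]["color"],c)]))
    df=np.abs(c.astype(int)-d0[n]["color"]).max(2)>60
    k=cv2.connectedComponentsWithStats(df.astype(np.uint8))[2]
    print(n,[r.tolist() for r in k[1:] if r[4]>15])
cv2.imwrite("pics/after.png",np.vstack(t));print(get_obs()["time"])
E
```

```text
time: 12.93
tool_pos: [458.8, -117.8, 374.6]
tcp_rot: [3.141, 0.001, 1.915]
contact_force: [1.5, 1.1, -0.9]
grip_width: 0.1
time: 13.43
tool_pos: [509.7, -258.4, 373.0]
tcp_rot: [-3.141, -0.001, 1.912]
contact_force: [-0.0, 0.9, -0.6]
grip_width: 0.3
top [[166, 163, 292, 257, 11775], [344, 199, 9, 3, 16], [327, 203, 19, 17, 100], [318, 223, 15, 10, 48], [289, 276, 8, 8, 23], [330, 278, 55, 60, 1299], [279, 292, 25, 7, 67], [346, 327, 210, 93, 11722], [239, 334, 47, 47, 1375], [266, 345, 91, 75, 3250], [555, 355, 5, 8, 32], [551, 365, 9, 46, 298], [352, 375, 17, 45, 132], [250, 385, 10, 9, 26], [222, 399, 25, 21, 267], [258, 408, 15, 5, 35], [551, 413, 9, 7, 55]]
scene [[107, 4, 17, 49, 416], [187, 13, 10, 23, 95], [124, 17, 59, 38, 1393], [196, 58, 28, 41, 506], [136, 67, 23, 14, 210], [98, 73, 15, 13, 84], [153, 84, 24, 5, 53], [182, 86, 12, 21, 67], [96, 93, 14, 13, 62], [127, 99, 113, 185, 7271], [0, 122, 11, 14, 100], [0, 136, 10, 16, 107], [168, 146, 12, 5, 24], [0, 163, 6, 19, 90], [0, 165, 126, 118, 3784], [143, 172, 15, 4, 22], [280, 173, 12, 6, 21]]
13.5333
```

View pics/after.png

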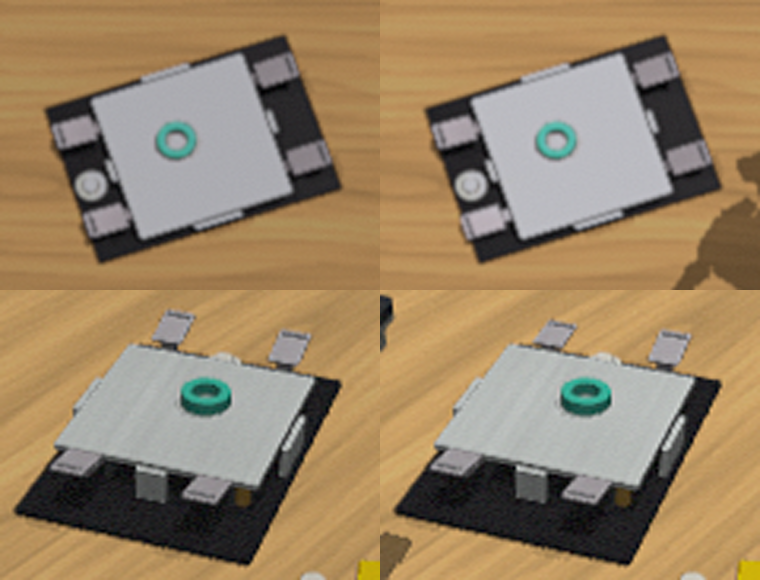

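The right-hand (after) crops show the near left tab (about (557,333) in the lower crop) lying lower and flatter. The other three tabs, the ring, the thumbwheel and the plate look unchanged, and the arm is clear. I'm handing the job in.

```bash
python3 -c "
from plant import close_job
print(close_job())"
```

```text
the job is handed in; nothing more can be done
None
```

The near left corner was the one that rocks, and I pressed the shim tab beside it down flat. The job was handed in at about 13.5 s.

- **Finding the corner:** I pressed all four. Near right, far right and far left did not give at 13, 7.6 and 14 N. Near left began to sink at about 3 N and was 3.2 mm down at 11.6 N.
- **Pressing the tab:** The near left tab moved at about 7 N. It met its stop with the fingertips at about 48 mm, level with the plate's top, and I held it there up to 18.6 N before retreating.
- **Last checks:** The before and after pictures show that tab flat and the other three still standing. The plate, ring and thumbwheel look unmoved. The arm was clear of everything, with the force reading back to about zero.
- **Not checked:** I did not press the near left corner again to confirm it is now propped, because that could have pushed the tab back up. I also did not compare the outlying bystanders one by one; the arm's only contacts were the four corner presses and the tab press.

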